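# Lock the relief valve spindle with its locknut and hang up the holding spanner

### The job

The relief valve's brass spindle is set and now has to be locked. Put the yellow-gripped holding spanner flat down over the spindle's two flats with its handle on the grey ledge, beside the yellow stop post, let go, and push the red-knobbed locknut lever clockwise (seen from above) all the way to its stop, so that the spanner and post keep the spindle from turning along with the nut. Then take the spanner off and hang it by its eye on the red hook, leaving the other things on the bench where they are.

Things in the scene. Friction and masses are not known exactly. Their poses are not given: they have to be found in the camera images.
- valve: Relief valve fixed to the bench: aluminium block 125 x 110 x 55 mm, gauge on its -y side. Origin on the bench under the spindle axis, z up. On its -x side, 128 mm from the axis, stands a grey ledge column (30 mm in x, y -23 to +33 mm), its top 106 mm above the bench, level with the spindle's collar.
- stop_post (a point): Top of the yellow stop post on the ledge, 132 mm above the bench: 12 mm in diameter, 26 mm high, at x -128, y +22 mm in the valve's frame. A spanner on the flats with its handle along the valve's -x lies about 4 mm clear of it; clockwise turning brings the handle against it.
- spindle_seat (a point): Point on the spindle axis on top of the brass collar (52 mm wide), 106 mm above the bench, where the spanner's underside comes to rest. Above it rises the brass tang, 22 mm high, 22 mm across its two flats (along y), 36 mm long (along x). Axes turn with the spindle; the valve's own when joint spindle is 0.
- spindle (a joint): Angle of the spindle in the valve, rad, 0 at the start, growing clockwise seen from above. It turns easily (0.07 N m), so an unheld spindle goes round with the nut and the setting is lost: it must stay within 0.4 rad of 0.
- locknut (a joint): Angle of the locknut relative to the spindle, rad, growing clockwise seen from above (tightening). Starts loose, 0 to 0.4; its stop (tight) is at 1.1. It drags with 0.45 N m on the spindle (about 4 N at the knob) and stays where it is left.
- lever_knob (a point): Middle of the upright red knob (22 mm wide, 96 to 152 mm above the bench) at the end of the locknut's lever, 125 mm from the spindle axis, 124 mm above the bench. The lever (18 mm wide, top at 96 mm) points away from the ledge: 0.70 rad anticlockwise of the valve's +x with both joints at 0, 0.40 rad clockwise of it when tight and the spindle at 0.
- key: Holding spanner, flat steel plate 8 mm thick, 200 mm long, about 0.3 kg, lying flat at the start. Origin at the jaw's centre on the underside; x points along the handle to the eye, z up when flat. Jaw: a slot 27 mm wide, open at the end, between two prongs 15 mm wide from x -24 mm to +25 mm, where the slot ends. Handle 24 mm wide. Balances near x +70 mm.
- key_grip (a point): Middle of the spanner's upright yellow grip block, at x +78 mm, y 0, 25 mm above the underside; the block is 44 mm long (x), 16 mm wide (y) and reaches from 8 to 42 mm above the underside.
- key_eye (a point): Centre of the spanner's eye at x +153 mm: a ring 46 mm outside and 28 mm inside, 8 mm thick.
- hook_tip (a point): Top of the red hook's upturned end, 270 mm above the bench. The 10 mm round bar runs 90 mm level from its column (237 mm high), middle 225 mm above the bench, then straight up. Its x axis points from the upturned end to the column. Lower the eye over this end with the handle pointing away from the column; let go, the spanner swings down, jaw lowest.
- hook_seat (a point): Where the centre of the eye ends up when hung: 12 mm from the upturned end towards the column, 216 mm above the bench.
- injector: Bystander: injector, 150 mm long, 28 mm thick, lying on the bench.
- wrench: Bystander: plain wrench, 190 mm, lying on the bench.
- flange: Bystander: steel drive flange, a disc of 110 mm with a hub, 36 mm high.
- jar: Bystander: amber jar, 64 mm wide, 75 mm high.
- solenoid: Bystander: black solenoid, 38 mm wide, 70 mm high, standing.

How it is judged:
By the outcome, as a careful person would: the job done as asked, in the order asked, and still so for the second after the job is handed in, with the robot touching nothing.
It also fails if it takes over 72 s, if anything falls off the work surface, if the arm or the gripper's body presses on something with over 40 N, if the wrist force passes 120 N, or if a joint passes its speed limit or range.

### The arm

A 7-joint arm with a two-finger parallel gripper is mounted at the origin on the work surface. World frame = base frame: x ahead of the robot, y to its left, z up, the work surface at z = 0. Lengths are in m, angles in rad, forces in N, time in s.
With the tool pointing down it reaches from about 0.4 to 0.85 m from the base axis. Payload 4.5 kg.
Tool frame: the origin (TCP) lies at the very end of the fingers, on their centre line; the grasp point (between the pads) lies 19 mm behind it; z points along the fingers, y is the line along which they close (so a half turn about z gives the same grasp; the last joint's range is limited). The gripper opens to 88 mm and grips with 3 to 60 N. Pads are 18 mm wide; open, the fingers measure 123 mm over their backs; the gripper's body (75 mm by 187 mm) begins 45 mm behind the grasp point.
Start: joints at [1.239, 0.689, -0.195, 1.565, 0.157, 0.902, -0.215], TCP at [0.224, -0.584, 0.239] pointing down, gripper open.
Joint ranges: [-3.01, 3.01], [-0.46, 2.08], [-1.47, 1.51], [0.13, 2.56], [-1, 4.14], [0.04, 2.09], [-2.66, 2.66]. Speed limits (rad/s): [2.57, 2.57, 3.14, 3.14, 3.14, 3.14, 3.14].

### API

Orientations are given as a unit quaternion [x, y, z, w].
In Python, from plant import r, eyes, nets gives the robot as it stands.
- The arm moves only by the shell command python3 -m pendant 'ROWS' [FORCE]. ROWS is JSON, a list of rows, each an object of numbers: "claw": the opening, from 0 (shut) to 1 (fully open); "dx", "dy", "dz": the shift along the world's x, y, z in mm; "twist": the turn about the world's z in rad. In form: [{"claw": .., "dx": .., "dy": .., "dz": .., "twist": ..}, ...]. A call has 1 to 8 rows; each row is the pose to reach, as a shift and turn from the pose commanded when the call began; what a row does not reach only later rows make up. A row lasts 1/10 s, in which the tool goes at most 50 mm and 8.59 degrees, less where a joint would pass 70% of its speed; a pose out of reach is approached as far as the arm can. A call with a gripper value outside its range is refused whole. The fingers move at their own pace and stop on an object; FORCE is the grip in N (left out, the last holds). Time passes only in rows, so rows that repeat a pose let the fingers close. It gives the time, the measured TCP pose, the force, the opening and the grip force at its end, in the units of the state.
- r.get_state(): the state, without advancing time (a new reading comes with each control period).
- eyes.snapshot(name): name is "scene" or "top" or "wrist"; returns (picture, depth): 420x560x3 uint8, blue, green, red; 420x560 float32, m along the optical axis (not along the pixel's ray), 0 where there is no reading.
- eyes.camera_info(name): a dict with "K" (3x3 intrinsics, pixels), "D" ([k1, k2, p1, p2, k3] as OpenCV has them; the pictures are not rectified), "world_to_cam" (4x4, takes a point from world to camera coordinates); the wrist camera has in their place "T_tool_cam" (4x4, takes a point from camera to tool coordinates, whose origin is the TCP and whose axes are the flange's). Camera axes: x right, y down, z forward; pixel columns grow to the right and rows downward; lengths in m; the calibration is good to about 2 mm. A picture is of the moment at which its call begins: read the wrist's pose just before it. camera_info takes no time and is no camera call.
- r.finish_job(): hands the job in; it is judged then, once.
Trained networks look in the newest picture that a camera, given by its name, has taken for a name from the list of things; names that differ only in an ending like _2 or _b are one class to them, and where a whole thing is asked for, a point or a joint stands for the part that bears it (a point fixed in the world has none). Each returns a list of dicts, best first, with "confidence" (0 to 1); they miss things now and then, are a little off and sometimes report something else, mostly with a low value. They report only what shows in the picture. A call takes as long as a camera call.
- nets.spot_in(camera, query): "box" ([left, top, width, height] as shares, 0 to 1, of the picture: columns of its width, rows of its height, round what is visible of it).
- nets.place_of(camera, query): "position" ([column, row] as shares, 0 to 1, of the picture: columns of its width, rows of its height: a listed point, or the origin of a listed thing).
The state is a dict: "clock": time; "q": joint angles; "qd": joint speeds; "joint_torque": joint torques, N m; "tool_pos": TCP position; "eef_rot": TCP orientation; "contact_force": force on the tool from outside, world axes, zero at the start; "moment": the same for the moment, N m; "opening": opening from 0.0 (shut) to 1.0 (fully open); "finger_force": force on a finger pad.
Only numpy, scipy, OpenCV 4.12 (cv2) and the standard library are available. Lean on these libraries where they do the work, as an engineer would, in place of code of your own. Each camera call takes 0.05 s, during which the arm holds its last target. There are 200 camera calls.

## Working session

There is one attempt and no reset: what is moved stays moved. The work goes in short steps, Python scripts to look and compute and a shell command to move; the robot and the scene stay as the last step left them, time stands still between calls to the robot, and variables do not carry over. Pictures are saved under pics/ and viewed, at most 13 in all, crops included, and the job is handed in when it is done.

```bash
ls; mkdir -p pics
cat > h.py <<'E'
import numpy as np, cv2
from scipy.spatial.transform import Rotation as R
from plant import r, eyes, nets
def pose(ci,s=None):
    if 'world_to_cam' in ci: return np.array(ci['world_to_cam'])
    T=np.eye(4);T[:3,:3]=R.from_quat(s['eef_rot']).as_matrix();T[:3,3]=s['tool_pos']
    return np.linalg.inv(T@np.array(ci['T_tool_cam']))
def ray(cam,px,s=None):
    ci=eyes.camera_info(cam);W=pose(ci,s)
    u=cv2.undistortPoints(np.array([[px]],float),np.array(ci['K']),np.array(ci['D']))[0,0]
    Wi=np.linalg.inv(W);return Wi[:3,3],Wi[:3,:3]@np.array([u[0],u[1],1.])
def at_z(cam,px,z,s=None):
    o,d=ray(cam,px,s);return o+d*(z-o[2])/d[2]
def proj(cam,P,s=None):
    ci=eyes.camera_info(cam);W=pose(ci,s)
    return cv2.projectPoints(np.array([P],float),cv2.Rodrigues(W[:3,:3])[0],W[:3,3],np.array(ci['K']),np.array(ci['D']))[0][0,0]
def place(cam,q,n=2):
    return [(round(d['confidence'],2),np.array(d['position'])*[560,420]) for d in nets.place_of(cam,q)[:n]]
E
cat > a.py <<'E'
from h import *
np.set_printoptions(precision=3,suppress=True)
for c in ['scene','top']:
    im,d=eyes.snapshot(c);cv2.imwrite(f'pics/{c}0.png',im);np.save(f'pics/{c}0.npy',d)
Z=dict(valve=0,stop_post=.132,spindle_seat=.106,lever_knob=.124,key=0,key_grip=.025,key_eye=.004,hook_tip=.27,hook_seat=.216,injector=.014,wrench=.005,flange=.0,jar=0.,solenoid=0.)
for q,z in Z.items():
    for c in ['scene','top']:
        for cf,p in place(c,q): print(q,c,cf,p.round(0),at_z(c,p,z))
print(r.get_state())
E
python3 a.py
```

```text
pics
valve scene 0.79 [297. 264.] [0.552 0.089 0.   ]
valve top 0.55 [257. 231.] [0.55  0.104 0.   ]
stop_post scene 0.87 [322. 202.] [0.428 0.08  0.132]
stop_post top 0.88 [266. 275.] [0.427 0.071 0.132]
stop_post top 0.53 [371. 186.] [ 0.666 -0.212  0.132]
spindle_seat scene 0.71 [298. 233.] [0.548 0.088 0.106]
spindle_seat scene 0.17 [177. 117.] [ 0.29  -0.651  0.106]
spindle_seat top 0.74 [257. 229.] [0.549 0.097 0.106]
lever_knob scene 0.72 [311. 264.] [0.637 0.191 0.124]
lever_knob top 0.89 [221. 196.] [0.638 0.195 0.124]
key scene 0.94 [227. 224.] [ 0.543 -0.179  0.   ]
key scene 0.74 [173. 241.] [ 0.694 -0.255  0.   ]
key top 0.91 [347. 233.] [ 0.544 -0.166  0.   ]
key_grip scene 0.86 [249. 209.] [ 0.471 -0.153  0.025]
key_grip top 0.85 [343. 258.] [ 0.472 -0.151  0.025]
key_grip top 0.3 [369. 188.] [ 0.676 -0.23   0.025]
key_eye scene 0.58 [266. 207.] [ 0.407 -0.139  0.004]
key_eye top 0.9 [337. 280.] [ 0.404 -0.136  0.004]
hook_tip scene 0.57 [178. 118.] [ 0.498 -0.388  0.27 ]
hook_tip top 0.86 [466. 250.] [ 0.494 -0.401  0.27 ]
hook_seat scene 0.98 [179. 130.] [ 0.483 -0.4
[... 501 characters left out ...]
6.] [0.63  0.476 0.   ]
jar top 0.63 [135. 204.] [0.628 0.478 0.   ]
jar top 0.51 [262. 275.] [0.418 0.088 0.   ]
solenoid scene 0.52 [141. 227.] [ 0.708 -0.378 -0.   ]
solenoid top 0.58 [409. 173.] [ 0.73  -0.358  0.   ]
{'clock': 1.5, 'q': array([ 1.239,  0.689, -0.195,  1.565,  0.157,  0.903, -0.215]), 'qd': array([-0.   , -0.003,  0.001, -0.   ,  0.   , -0.001,  0.001]), 'joint_torque': array([ -0.001, -52.748,  -1.267, -15.374,  -0.052,  -0.001,   0.   ]), 'tool_pos': array([ 0.224, -0.584,  0.239]), 'eef_rot': array([0.983, 0.182, 0.   , 0.   ]), 'contact_force': array([-0.154,  0.5  , -0.218]), 'moment': array([0.018, 0.068, 0.025]), 'finger_force': 0.0, 'opening': 1.0018080312982476}
```

View pics/scene0.png

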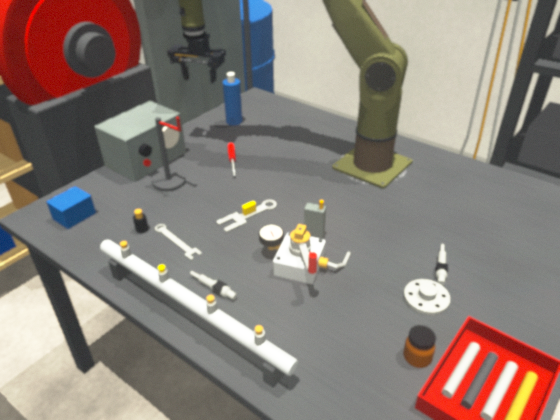

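View pics/top0.png

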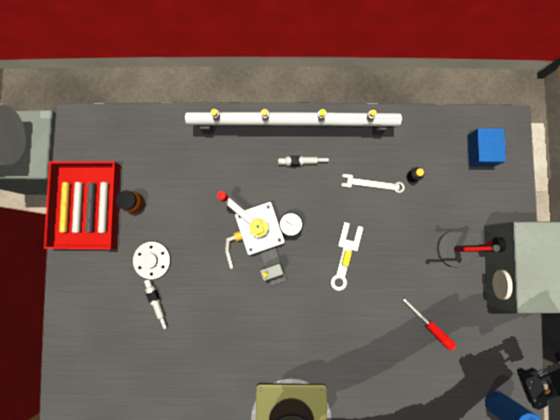

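The scene picture shows the spanner at about (247,213), the valve at (298,255) with its red knob at (312,262), and the hook at (170,125). The top picture agrees: spanner jaw at (350,232) and eye at (339,282), tang at (259,228), knob at (221,196), hook tip at (462,248) with its column at (497,243). The network results match both. Next I'll move above the spanner for a wrist view.

```bash
python3 -m pendant '[{"claw":1,"dx":0,"dy":0,"dz":50,"twist":0},{"claw":1,"dx":125,"dy":215,"dz":130,"twist":-0.58},{"claw":1,"dx":125,"dy":215,"dz":130,"twist":-0.58},{"claw":1,"dx":125,"dy":215,"dz":130,"twist":-0.58},{"claw":1,"dx":125,"dy":215,"dz":130,"twist":-0.58},{"claw":1,"dx":125,"dy":215,"dz":130,"twist":-0.58},{"claw":1,"dx":125,"dy":215,"dz":130,"twist":-0.58},{"claw":1,"dx":125,"dy":215,"dz":130,"twist":-0.58}]'; python3 -m pendant '[{"claw":1,"dx":80,"dy":217,"dz":-20,"twist":0},{"claw":1,"dx":80,"dy":217,"dz":-20,"twist":0},{"claw":1,"dx":80,"dy":217,"dz":-20,"twist":0},{"claw":1,"dx":80,"dy":217,"dz":-20,"twist":0},{"claw":1,"dx":80,"dy":217,"dz":-20,"twist":0},{"claw":1,"dx":80,"dy":217,"dz":-20,"twist":0},{"claw":1,"dx":80,"dy":217,"dz":-20,"twist":0}]'
cat > w.py <<'E'
import sys
from h import *
np.set_printoptions(precision=4,suppress=True)
Z=dict(key=0.,key_grip=.025,key_eye=.004,stop_post=.132,spindle_seat=.106,lever_knob=.124,hook_tip=.27,hook_seat=.216)
s=r.get_state();im,d=eyes.snapshot('wrist');cv2.imwrite('pics/'+sys.argv[1]+'.png',im);np.save('pics/'+sys.argv[1]+'.npy',d)
print('tcp',s['tool_pos'],'yaw',R.from_quat(s['eef_rot']).as_matrix()[:2,0],'q7',s['q'][6],s['clock'])
for q in sys.argv[2:]:
    for cf,p in place('wrist',q,1):
        print(q,cf,p.round(0),at_z('wrist',p,Z[q],s),'depth',d[int(p[1]),int(p[0])])
E
python3 w.py w1 key key_grip key_eye spindle_seat stop_post lever_knob
```

```text
clock: 2.3
tool_pos: [0.3502, -0.3671, 0.3696]
eef_rot: [0.995, -0.104, 0.001, 0.0]
contact_force: [-1.0, -1.0, 0.3]
opening: 0.999
finger_force: 0.0
clock: 3.0
tool_pos: [0.4281, -0.1535, 0.3482]
eef_rot: [0.994, -0.108, -0.001, 0.001]
contact_force: [0.3, -0.3, -0.4]
opening: 0.998
finger_force: 0.0
tcp [ 0.4281 -0.1535  0.3482] yaw [ 0.9768 -0.2142] q7 -1.606139138992824 3.0
key 0.69 [269.  65.] [ 0.5469 -0.179   0.    ] depth 0.46446177
key_grip 0.58 [267. 129.] [ 0.4712 -0.1593  0.025 ] depth 0.44239566
key_eye 0.59 [268. 182.] [ 0.4005 -0.1446  0.004 ] depth 0.5028921
spindle_seat 0.76 [  3. 104.] [0.556  0.0949 0.106 ] depth 0.35496494
stop_post 0.79 [ 55. 226.] [0.427  0.0735 0.132 ] depth 0.37903595
```

View pics/w1.png

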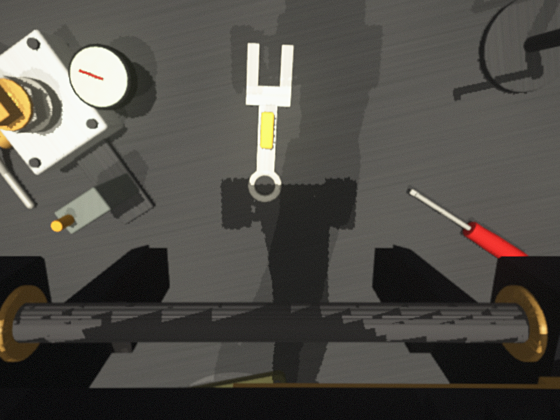

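The wrist view shows the spanner with its jaw up: prong ends at (270,45), yellow grip at (267,130), eye at (265,186). I'll refine these by segmentation.

```bash
cat > seg.py <<'E'
from h import *
np.set_printoptions(precision=4,suppress=True)
def seg(cam,f,s,roi,lo,hi,z):
    im=cv2.imread(f);m=cv2.inRange(cv2.cvtColor(im,cv2.COLOR_BGR2HSV),lo,hi)
    k=np.zeros_like(m);x,y,w,h=roi;k[y:y+h,x:x+w]=1;m=m*k
    c=max(cv2.findContours(m,cv2.RETR_EXTERNAL,cv2.CHAIN_APPROX_NONE)[0],key=cv2.contourArea)[:,0]
    P=np.array([at_z(cam,p,z,s)[:2] for p in c])*1000
    (ctr,sz,a)=cv2.minAreaRect(P.astype(np.float32))
    ys,xs=np.nonzero(m);Q=np.array([at_z(cam,(x,y),z,s)[:2] for x,y in zip(xs,ys)])
    e,v=np.linalg.eigh(np.cov(Q.T));d=v[:,1]
    return np.array(ctr),np.array(sz),a,Q.mean(0),np.degrees(np.arctan2(d[1],d[0]))
if __name__=='__main__':
    s=r.get_state()
    Y=((18,120,100),(35,255,255));S=((0,0,130),(180,70,255))
    print('wrist block',*seg('wrist','pics/w1.png',s,(240,100,60,60),*Y,.042))
    print('top block',*seg('top','pics/top0.png',s,(325,240,40,35),*Y,.042))
    print('wrist key',*seg('wrist','pics/w1.png',s,(235,30,70,180),*S,.008))
    print('top key',*seg('top','pics/top0.png',s,(325,215,50,80),*S,.008))
E
python3 seg.py
```

```text
wrist block [ 471.2036 -158.6117] [15.435 42.911] 75.0750961303711 [ 0.4716 -0.1586] 165.63395131100708
top block [ 471.0742 -157.8596] [18.8317 41.8764] 75.48490142822266 [ 0.471 -0.158] 164.81189887746376Traceback (most recent call last):
  File "seg.py", line 17, in <module>
    print('wrist key',*seg('wrist','pics/w1.png',s,(235,30,70,180),*S,.008))
                       ~~~^^^^^^^^^^^^^^^^^^^^^^^^^^^^^^^^^^^^^^^^^^^^^^^^^
  File "seg.py", line 9, in seg
    ys,xs=np.nonzero(m);Q=np.array([at_z(cam,(x,y),z,s)[:2] for x,y in zip(xs,ys)])
                                    ~~~~^^^^^^^^^^^^^^^
  File "h.py", line 13, in at_z
    o,d=ray(cam,px,s);return o+d*(z-o[2])/d[2]
        ~~~^^^^^^^^^^
  File "h.py", line 9, in ray
    ci=eyes.camera_info(cam);W=pose(ci,s)
ValueError: time passes only in moves, steps and waits
```

```bash
sed -i "s/^def ray/import functools\n_ci=eyes.camera_info\nclass eyes2:\n    snapshot=staticmethod(eyes.snapshot)\n    camera_info=staticmethod(functools.lru_cache(_ci))\neyes=eyes2\ndef ray/" h.py
python3 -m pendant '[{"claw":1,"dx":43,"dy":-5,"dz":-250,"twist":-0.045},{"claw":1,"dx":43,"dy":-5,"dz":-250,"twist":-0.045},{"claw":1,"dx":43,"dy":-5,"dz":-250,"twist":-0.045},{"claw":1,"dx":43,"dy":-5,"dz":-250,"twist":-0.045},{"claw":1,"dx":43,"dy":-5,"dz":-250,"twist":-0.045},{"claw":1,"dx":43,"dy":-5,"dz":-250,"twist":-0.045},{"claw":1,"dx":43,"dy":-5,"dz":-250,"twist":-0.045}]' 30
python3 seg.py
```

```text
clock: 4.05
tool_pos: [0.4709, -0.1568, 0.0985]
eef_rot: [0.992, -0.129, -0.001, 0.0]
contact_force: [-0.8, 0.2, 0.1]
opening: 0.998
finger_force: 0.0
wrist block [ 525.5602 -169.8401] [ 6.9117 19.2172] 72.60228729248047 [ 0.5258 -0.1699] 163.16334736180414
top block [ 471.0742 -157.8596] [18.8317 41.8764] 75.48490142822266 [ 0.471 -0.158] 164.81189887746376
wrist key [ 526.1968 -169.8386] [28.4308 96.2709] 73.16426086425781 [ 0.5354 -0.1725] 162.5035228167426
top key [ 474.1349 -159.1254] [ 63.5331 205.3015] 75.35124969482422 [ 0.483  -0.1604] 164.8501511967956
```

```bash
python3 w.py w2 key key_grip
```

```text
tcp [ 0.4709 -0.1568  0.0985] yaw [ 0.9665 -0.2566] q7 -1.7383815921399581 4.05
key_grip 0.98 [271. 221.] [ 0.4698 -0.1578  0.025 ] depth 0.21131855
```

```bash
python3 -m pendant '[{"claw":1,"dx":0,"dy":-1,"dz":-50,"twist":0},{"claw":1,"dx":0,"dy":-1,"dz":-86,"twist":0},{"claw":1,"dx":0,"dy":-1,"dz":-86,"twist":0},{"claw":0,"dx":0,"dy":-1,"dz":-86,"twist":0},{"claw":0,"dx":0,"dy":-1,"dz":-86,"twist":0},{"claw":0,"dx":0,"dy":-1,"dz":-86,"twist":0},{"claw":0,"dx":0,"dy":-1,"dz":-86,"twist":0},{"claw":0,"dx":0,"dy":-1,"dz":-86,"twist":0}]' 35;python3 -m pendant '[{"claw":0,"dx":0,"dy":0,"dz":0,"twist":0},{"claw":0,"dx":0,"dy":0,"dz":0,"twist":0},{"claw":0,"dx":0,"dy":0,"dz":0,"twist":0},{"claw":0,"dx":0,"dy":0,"dz":0,"twist":0}]'
```

```text
clock: 5.0
tool_pos: [0.4721, -0.1578, 0.0136]
eef_rot: [0.992, -0.129, 0.001, 0.0]
contact_force: [-0.2, -0.6, -0.1]
opening: 0.576
finger_force: 0.0
clock: 5.4
tool_pos: [0.4715, -0.1576, 0.0126]
eef_rot: [0.992, -0.129, -0.0, 0.0]
contact_force: [-0.5, 0.7, -0.6]
opening: 0.21
finger_force: 0.0
```

```bash
python3 -m pendant '[{"claw":0,"dx":0,"dy":0,"dz":0,"twist":0},{"claw":0,"dx":0,"dy":0,"dz":0,"twist":0},{"claw":0,"dx":0,"dy":0,"dz":15,"twist":0},{"claw":0,"dx":0,"dy":0,"dz":40,"twist":0},{"claw":0,"dx":0,"dy":0,"dz":80,"twist":0},{"claw":0,"dx":0,"dy":0,"dz":130,"twist":0},{"claw":0,"dx":0,"dy":0,"dz":180,"twist":0},{"claw":0,"dx":0,"dy":0,"dz":230,"twist":0}]';python3 -m pendant '[{"claw":0,"dx":-25,"dy":25,"dz":50,"twist":0.1},{"claw":0,"dx":-50,"dy":60,"dz":100,"twist":0.25},{"claw":0,"dx":-60,"dy":100,"dz":100,"twist":0.4},{"claw":0,"dx":-60,"dy":120,"dz":100,"twist":0.5},{"claw":0,"dx":-60,"dy":130,"dz":100,"twist":0.58},{"claw":0,"dx":-60,"dy":130,"dz":100,"twist":0.58},{"claw":0,"dx":-60,"dy":130,"dz":100,"twist":0.58},{"claw":0,"dx":-60,"dy":130,"dz":100,"twist":0.58}]'
python3 w.py w3 stop_post spindle_seat lever_knob key key_grip
```

```text
clock: 6.2
tool_pos: [0.4705, -0.1574, 0.2444]
eef_rot: [0.992, -0.129, -0.001, -0.0]
contact_force: [2.0, -0.6, -3.8]
opening: 0.176
finger_force: 35.0
clock: 7.0
tool_pos: [0.4113, -0.0289, 0.3423]
eef_rot: [0.987, 0.158, -0.001, 0.0]
contact_force: [-0.6, 0.0, -2.5]
opening: 0.182
finger_force: 35.0
tcp [ 0.4113 -0.0289  0.3423] yaw [0.9501 0.312 ] q7 -1.438100617094174 7.0
stop_post 0.91 [172. 130.] [0.4276 0.0734 0.132 ] depth 0.34949997
key_grip 0.67 [271. 284.] [ 0.2533 -0.0836  0.025 ] depth 0.12695388
```

View pics/w3.png

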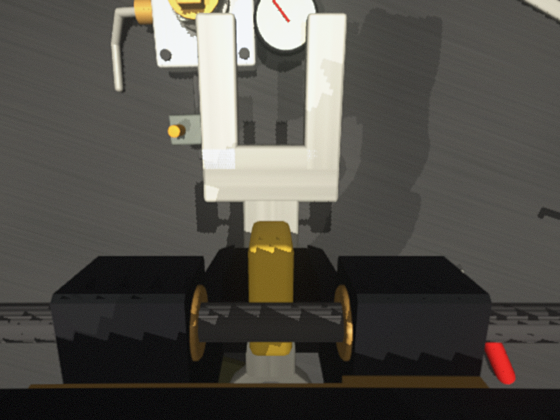

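The wrist view shows the held spanner straight in the hand (slot centre at column 272, grip at 271) and the stop post at (174,131). The prongs hide the spindle, so I'll look again from another side.

```bash
python3 -m pendant '[{"claw":0,"dx":240,"dy":-30,"dz":20,"twist":1.05},{"claw":0,"dx":240,"dy":-30,"dz":20,"twist":1.05},{"claw":0,"dx":240,"dy":-30,"dz":20,"twist":1.05},{"claw":0,"dx":240,"dy":-30,"dz":20,"twist":1.05},{"claw":0,"dx":240,"dy":-30,"dz":20,"twist":1.05},{"claw":0,"dx":240,"dy":-30,"dz":20,"twist":1.05},{"claw":0,"dx":240,"dy":-30,"dz":20,"twist":1.05},{"claw":0,"dx":240,"dy":-30,"dz":20,"twist":1.05}]'
python3 w.py w4 stop_post spindle_seat lever_knob
```

```text
clock: 8.1
tool_pos: [0.6516, -0.058, 0.3616]
eef_rot: [0.774, 0.633, -0.0, -0.001]
contact_force: [1.0, -0.3, -2.2]
opening: 0.175
finger_force: 35.0
tcp [ 0.6516 -0.058   0.3616] yaw [0.1988 0.98  ] q7 -0.45582413015307555 8.1
stop_post 0.89 [19. 89.] [0.4295 0.0725 0.132 ] depth 0.35896543
spindle_seat 0.97 [146.  45.] [0.5544 0.0921 0.106 ] depth 0.3523064
```

View pics/w4.png

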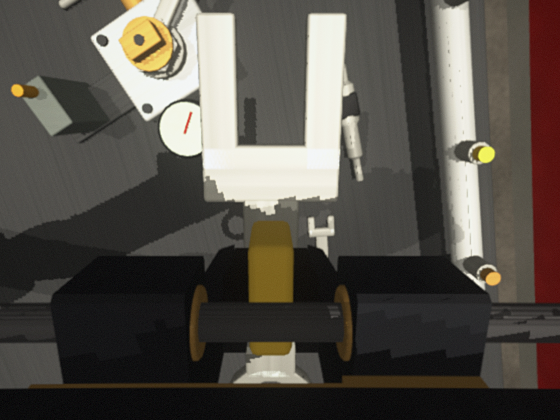

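The spindle is now clear: tang at (147,42), post at (18,90). I'll fit the tang and block top from the depth image.

```bash
cat > tang.py <<'E'
from h import *
np.set_printoptions(precision=4,suppress=True)
s=r.get_state();d=np.load('pics/w4.npy');ci=eyes.camera_info('wrist')
vv,uu=np.mgrid[0:200,0:200];px=np.stack([uu.ravel(),vv.ravel()],1).astype(float)
n=cv2.undistortPoints(px[:,None],np.array(ci['K']),np.array(ci['D']))[:,0]
z=d[:200,:200].ravel();P=np.c_[n*z[:,None],z,np.ones_like(z)]@np.linalg.inv(pose(ci,s)).T
P=P[z>0][:,:3]
def fit(nm,lo,hi,c,rad):
    Q=P[(P[:,2]>lo)&(P[:,2]<hi)&(np.hypot(*(P[:,:2]-c).T)<rad)]
    if len(Q)<5: return print(nm,len(Q))
    print(nm,len(Q),'mean',Q.mean(0),'rect',cv2.minAreaRect((Q[:,:2]*1000).astype(np.float32)))
c=np.array([.5545,.092])
fit('tang',.123,.135,c,.03);fit('collar',.101,.112,c,.035)
fit('post',.127,.138,np.array([.428,.073]),.02);fit('block',.05,.06,c,.11);fit('ledge',.100,.112,np.array([.428,.07]),.05)
im=cv2.imread('pics/w4.png');hsv=cv2.cvtColor(im,cv2.COLOR_BGR2HSV)
print('yaw grid refs:',[at_z('wrist',p,.055,s)[:2] for p in [(93,38),(148,120)]])
E
python3 tang.py
```

```text
tang 1031 mean [0.5566 0.0931 0.1293] rect ((555.7977294921875, 93.61568450927734), (36.87894058227539, 22.519107818603516), 19.148141860961914)
collar 1134 mean [0.5613 0.0903 0.1073] rect ((556.0142211914062, 94.16592407226562), (53.11840057373047, 51.978271484375), 51.42567825317383)
post 158 mean [0.4292 0.0719 0.1326] rect ((428.0311279296875, 72.05757904052734), (11.515390396118164, 11.252899169921875), 27.47001838684082)
block 5072 mean [0.5436 0.0866 0.0564] rect ((555.8187255859375, 93.91024017333984), (125.25465393066406, 110.43396759033203), 19.949094772338867)
ledge 1550 mean [0.4369 0.0546 0.107 ] rect ((433.66705322265625, 56.46979522705078), (31.303922653198242, 55.90679931640625), 19.46825408935547)
yaw grid refs: [array([0.4835, 0.1227]), array([0.5186, 0.0233])]
```

```bash
python3 -m pendant '[{"claw":0,"dx":-169,"dy":126,"dz":-60,"twist":-1.032},{"claw":0,"dx":-169,"dy":126,"dz":-60,"twist":-1.032},{"claw":0,"dx":-169,"dy":126,"dz":-60,"twist":-1.032},{"claw":0,"dx":-169,"dy":126,"dz":-60,"twist":-1.032},{"claw":0,"dx":-169,"dy":126,"dz":-60,"twist":-1.032},{"claw":0,"dx":-169,"dy":126,"dz":-60,"twist":-1.032},{"claw":0,"dx":-169,"dy":126,"dz":-60,"twist":-1.032},{"claw":0,"dx":-169,"dy":126,"dz":-60,"twist":-1.032}]' 45;python3 -m pendant '[{"claw":0,"dx":0,"dy":0,"dz":-50,"twist":0},{"claw":0,"dx":0,"dy":0,"dz":-100,"twist":0},{"claw":0,"dx":0,"dy":0,"dz":-135,"twist":0},{"claw":0,"dx":0,"dy":0,"dz":-135,"twist":0},{"claw":0,"dx":0,"dy":0,"dz":-135,"twist":0}]'
cat > st.py <<'E'
from h import *
np.set_printoptions(precision=4,suppress=True)
s=r.get_state();M=R.from_quat(s['eef_rot']).as_matrix()
print(s['tool_pos'],'yaw',np.degrees(np.arctan2(M[1,0],M[0,0])),'z',M[:,2],'F',s['contact_force'],s['clock'])
E
python3 st.py
```

```text
clock: 9.1
tool_pos: [0.4826, 0.0686, 0.3034]
eef_rot: [0.986, 0.168, 0.001, 0.0]
contact_force: [0.3, 0.3, -2.3]
opening: 0.175
finger_force: 45.0
clock: 9.6
tool_pos: [0.4831, 0.0686, 0.1683]
eef_rot: [0.986, 0.169, 0.0, -0.0]
contact_force: [1.2, 0.3, -2.5]
opening: 0.175
finger_force: 45.0
[0.4831 0.0686 0.1683] yaw 19.478381115901517 z [ 0.0003  0.0002 -1.    ] F [ 1.2176  0.2732 -2.5296] 9.6
```

```bash
python3 w.py w5
```

```text
tcp [0.4831 0.0686 0.1683] yaw [0.9428 0.3335] q7 -1.75389150625887 9.6
```

View pics/w5.png

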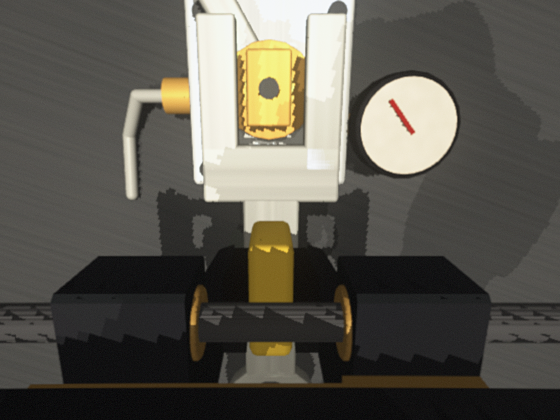

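Tang at columns 246–293 inside the slot at 236–306, well centred. Lowering now.

```bash
python3 -m pendant '[{"claw":0,"dx":0,"dy":0.5,"dz":-15,"twist":0},{"claw":0,"dx":0,"dy":0.5,"dz":-30,"twist":0},{"claw":0,"dx":0,"dy":0.5,"dz":-38,"twist":0},{"claw":0,"dx":0,"dy":0.5,"dz":-42,"twist":0},{"claw":0,"dx":0,"dy":0.5,"dz":-42,"twist":0}]';python3 -m pendant '[{"claw":0,"dx":0,"dy":0,"dz":-3,"twist":0},{"claw":0,"dx":0,"dy":0,"dz":-5,"twist":0},{"claw":0,"dx":0,"dy":0,"dz":-7,"twist":0},{"claw":0,"dx":0,"dy":0,"dz":-7,"twist":0}]';python3 st.py
```

```text
clock: 10.15
tool_pos: [0.4832, 0.069, 0.1264]
eef_rot: [0.986, 0.169, 0.001, 0.0]
contact_force: [-0.6, -0.2, -2.6]
opening: 0.178
finger_force: 45.0
clock: 10.55
tool_pos: [0.4827, 0.0689, 0.1187]
eef_rot: [0.986, 0.169, 0.0, 0.0]
contact_force: [-0.0, -1.2, -2.0]
opening: 0.18
finger_force: 45.0
[0.4827 0.0689 0.1187] yaw 19.413420374097043 z [ 0.0001 -0.0001 -1.    ] F [-0.0413 -1.1808 -1.9537] 10.55
```

```bash
python3 -m pendant '[{"claw":0,"dx":0,"dy":0,"dz":-1.5,"twist":0},{"claw":0,"dx":0,"dy":0,"dz":-1.5,"twist":0},{"claw":0.5,"dx":0,"dy":0,"dz":-1,"twist":0},{"claw":0.5,"dx":0,"dy":0,"dz":-1,"twist":0},{"claw":0.5,"dx":0,"dy":0,"dz":-1,"twist":0},{"claw":0.5,"dx":0,"dy":0,"dz":-1,"twist":0},{"claw":0.5,"dx":0,"dy":0,"dz":-1,"twist":0}]';python3 -m pendant '[{"claw":0.5,"dx":0,"dy":0,"dz":30,"twist":0},{"claw":0.5,"dx":0,"dy":0,"dz":75,"twist":0},{"claw":0.5,"dx":0,"dy":0,"dz":125,"twist":0},{"claw":0.5,"dx":-30,"dy":0,"dz":165,"twist":0},{"claw":0.5,"dx":-50,"dy":0,"dz":165,"twist":0},{"claw":0.5,"dx":-50,"dy":0,"dz":165,"twist":0}]'
python3 w.py w6 key key_grip spindle_seat lever_knob stop_post
```

```text
clock: 11.25
tool_pos: [0.4826, 0.0688, 0.1176]
eef_rot: [0.986, 0.169, -0.0, 0.0]
contact_force: [0.6, -0.0, -0.2]
opening: 0.499
finger_force: 0.0
clock: 11.85
tool_pos: [0.4305, 0.0685, 0.2837]
eef_rot: [0.986, 0.169, -0.0, 0.0]
contact_force: [1.7, -0.8, -0.3]
opening: 0.501
finger_force: 0.0
tcp [0.4305 0.0685 0.2837] yaw [0.9428 0.3332] q7 -1.7020561382119586 11.85
key_grip 0.62 [292. 133.] [0.4784 0.059  0.025 ] depth 0.27652988
spindle_seat 0.94 [290.  33.] [0.5556 0.0949 0.106 ] depth 0.2755982
stop_post 0.88 [263. 196.] [0.4263 0.0722 0.132 ] depth 0.30539763
```

View pics/w6.png

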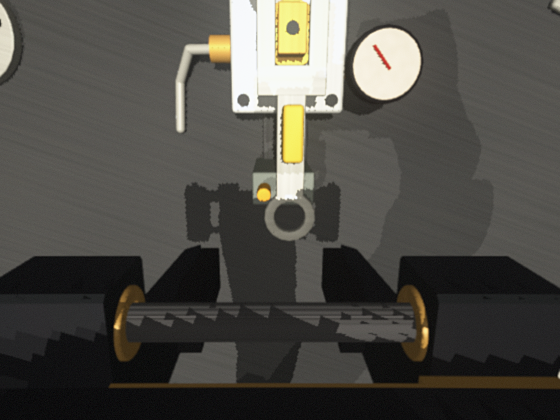

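The spanner is seated flat over the tang, with the grip at (292,133) and the post at (263,194) just beside the handle. Next is the lever: I'll move in for a closer look at the knob.

```bash
python3 -m pendant '[{"claw":0.8,"dx":163,"dy":71,"dz":0,"twist":0.545},{"claw":0.8,"dx":163,"dy":71,"dz":0,"twist":0.545},{"claw":0.8,"dx":163,"dy":71,"dz":0,"twist":0.545},{"claw":0.8,"dx":163,"dy":71,"dz":0,"twist":0.545},{"claw":0.8,"dx":163,"dy":71,"dz":0,"twist":0.545}]'
cat > knob.py <<'E'
import sys
from h import *
np.set_printoptions(precision=4,suppress=True)
s=r.get_state();im,d=eyes.snapshot('wrist');cv2.imwrite('pics/'+sys.argv[1]+'.png',im)
ci=eyes.camera_info('wrist')
m=cv2.inRange(cv2.cvtColor(im,cv2.COLOR_BGR2HSV),(0,130,60),(8,255,255))>0;m[250:]=0
v,u=np.nonzero(m);z=d[v,u].astype(float)
n=cv2.undistortPoints(np.c_[u,v].astype(float)[:,None],np.array(ci['K']),np.array(ci['D']))[:,0]
P=(np.c_[n*z[:,None],z,np.ones_like(z)]@np.linalg.inv(pose(ci,s)).T)[:,:3]
P=P[(P[:,2]>.146)&(P[:,2]<.16)];c,sz,_=cv2.minAreaRect((P[:,:2]*1000).astype(np.float32));A=np.array([556,93.8])
k=np.array(c)-A;print('knob',c,sz,'r',np.hypot(*k),'ang',np.degrees(np.arctan2(k[1],k[0])),len(P))
print(s['tool_pos'],place('wrist','lever_knob',1))
E
python3 knob.py w7;python3 st.py
```

```text
clock: 12.65
tool_pos: [0.5987, 0.1417, 0.2809]
eef_rot: [0.904, 0.428, 0.001, -0.001]
contact_force: [-0.6, -1.2, -0.7]
opening: 0.8
finger_force: 0.0
knob (635.7067260742188, 189.57208251953125) (20.663461685180664, 20.351791381835938) r 124.60117965572576 ang 50.230935106268056 666
[0.5987 0.1417 0.2809] [(0.86, array([267.288, 117.684]))]
[0.5953 0.1397 0.2813] yaw 50.56917804868015 z [-0.0025 -0.0004 -1.    ] F [-0.2084 -0.0123 -0.4863] 12.75
```

```bash
python3 -m pendant '[{"claw":0.8,"dx":41,"dy":50,"dz":-20,"twist":0},{"claw":0.8,"dx":41,"dy":50,"dz":-60,"twist":0},{"claw":0.8,"dx":41,"dy":50,"dz":-105,"twist":0},{"claw":0.8,"dx":41,"dy":50,"dz":-140,"twist":0},{"claw":0.8,"dx":41,"dy":50,"dz":-169,"twist":0},{"claw":0.4,"dx":41,"dy":50,"dz":-169,"twist":0},{"claw":0.4,"dx":41,"dy":50,"dz":-169,"twist":0},{"claw":0.4,"dx":41,"dy":50,"dz":-169,"twist":0}]';python3 -m pendant '[{"claw":0.4,"dx":0,"dy":0,"dz":0,"twist":0},{"claw":0.4,"dx":0,"dy":0,"dz":0,"twist":0},{"claw":0.4,"dx":0,"dy":0,"dz":0,"twist":0}]';python3 - <<'E'
from h import *
s=r.get_state();p=np.array(s['tool_pos'])*1000;M=R.from_quat(s['eef_rot']).as_matrix();y=np.arctan2(M[1,0],M[0,0])
print(p,np.degrees(y))
for a in range(48,-22,-4):
    t=np.radians(a);print(a,(np.array([556+124.6*np.cos(t),93.8+124.6*np.sin(t)])-p[:2]).round(1),round(t-y,3))
E
```

```text
clock: 13.55
tool_pos: [0.6376, 0.1902, 0.116]
eef_rot: [0.904, 0.427, 0.002, 0.0]
contact_force: [0.8, 0.1, -0.4]
opening: 0.55
finger_force: 0.0
clock: 13.85
tool_pos: [0.637, 0.1899, 0.1147]
eef_rot: [0.904, 0.428, 0.001, 0.0]
contact_force: [0.2, 0.2, -0.1]
opening: 0.401
finger_force: 0.0
[636.99508271 189.92264063 114.65694888] 50.62713469159637
48 [ 2.4 -3.5] -0.046
44 [ 8.6 -9.6] -0.116
40 [ 14.5 -16. ] -0.185
36 [ 19.8 -22.9] -0.255
32 [ 24.7 -30.1] -0.325
28 [ 29.  -37.6] -0.395
24 [ 32.8 -45.4] -0.465
20 [ 36.1 -53.5] -0.535
16 [ 38.8 -61.8] -0.604
12 [ 40.9 -70.2] -0.674
8 [ 42.4 -78.8] -0.744
4 [ 43.3 -87.4] -0.814
0 [ 43.6 -96.1] -0.884
-4 [  43.3 -104.8] -0.953
-8 [  42.4 -113.5] -1.023
-12 [  40.9 -122. ] -1.093
-16 [  38.8 -130.5] -1.163
-20 [  36.1 -138.7] -1.233
```

```bash
python3 -m pendant '[{"claw":0.4,"dx":2.4,"dy":-3.5,"dz":0,"twist":-0.046},{"claw":0.4,"dx":8.6,"dy":-9.6,"dz":0,"twist":-0.116},{"claw":0.4,"dx":14.5,"dy":-16,"dz":0,"twist":-0.185},{"claw":0.4,"dx":19.8,"dy":-22.9,"dz":0,"twist":-0.255},{"claw":0.4,"dx":24.7,"dy":-30.1,"dz":0,"twist":-0.325},{"claw":0.4,"dx":29,"dy":-37.6,"dz":0,"twist":-0.395},{"claw":0.4,"dx":32.8,"dy":-45.4,"dz":0,"twist":-0.465},{"claw":0.4,"dx":36.1,"dy":-53.5,"dz":0,"twist":-0.535}]' 45;python3 st.py; python3 -m pendant '[{"claw":0.4,"dx":2.7,"dy":-8.3,"dz":0,"twist":-0.07},{"claw":0.4,"dx":4.8,"dy":-16.7,"dz":0,"twist":-0.14},{"claw":0.4,"dx":6.3,"dy":-25.3,"dz":0,"twist":-0.21},{"claw":0.4,"dx":7.2,"dy":-33.9,"dz":0,"twist":-0.28},{"claw":0.4,"dx":7.5,"dy":-42.6,"dz":0,"twist":-0.35},{"claw":0.4,"dx":7.2,"dy":-51.3,"dz":0,"twist":-0.42}]';python3 st.py
```

```text
clock: 14.65
tool_pos: [0.6712, 0.1382, 0.1137]
eef_rot: [0.985, 0.172, -0.001, -0.002]
contact_force: [-4.2, 2.4, 1.6]
opening: 0.402
finger_force: 2.0
[0.6712 0.1382 0.1137] yaw 19.798868712422085 z [-0.0031  0.0026 -1.    ] F [-4.2457  2.368   1.5733] 14.65
clock: 15.25
tool_pos: [0.6788, 0.0876, 0.1137]
eef_rot: [0.999, -0.037, -0.001, -0.002]
contact_force: [-1.9, 3.9, 1.4]
opening: 0.398
finger_force: 2.0
[0.6788 0.0876 0.1137] yaw -4.24832693426956 z [-0.0022  0.0036 -1.    ] F [-1.9246  3.9265  1.3834] 15.25
```

```bash
python3 -m pendant '[{"claw":0.4,"dx":-0.4,"dy":-4.4,"dz":0,"twist":-0.035},{"claw":0.4,"dx":-0.9,"dy":-8.7,"dz":0,"twist":-0.07},{"claw":0.4,"dx":-0.9,"dy":-8.7,"dz":0,"twist":-0.07}]';python3 st.py; python3 -m pendant '[{"claw":0.4,"dx":-0.7,"dy":-4.3,"dz":0,"twist":-0.035},{"claw":0.4,"dx":-0.7,"dy":-4.3,"dz":0,"twist":-0.035}]';python3 st.py
```

```text
clock: 15.55
tool_pos: [0.6788, 0.0763, 0.1137]
eef_rot: [0.997, -0.071, -0.0, -0.0]
contact_force: [-0.4, 3.0, -0.1]
opening: 0.395
finger_force: 1.3
[0.6788 0.0763 0.1137] yaw -8.14101670983777 z [-0.0004  0.0001 -1.    ] F [-0.4324  2.9736 -0.1307] 15.55
clock: 15.75
tool_pos: [0.6782, 0.0717, 0.1137]
eef_rot: [0.996, -0.089, -0.0, 0.0]
contact_force: [-1.7, 3.4, 0.2]
opening: 0.399
finger_force: 1.4
[0.6782 0.0717 0.1137] yaw -10.168492546005638 z [-0.0003 -0.0003 -1.    ] F [-1.7214  3.4454  0.1999] 15.75
```

```bash
python3 -m pendant '[{"claw":0.4,"dx":-0.8,"dy":-4.3,"dz":0,"twist":-0.035},{"claw":0.4,"dx":-0.8,"dy":-4.3,"dz":0,"twist":-0.035}]';python3 -m pendant '[{"claw":0.4,"dx":-1,"dy":-4.2,"dz":0,"twist":-0.035},{"claw":0.4,"dx":-1,"dy":-4.2,"dz":0,"twist":-0.035}]';python3 st.py
```

```text
clock: 15.95
tool_pos: [0.6774, 0.067, 0.1137]
eef_rot: [0.994, -0.106, -0.0, 0.0]
contact_force: [-1.2, 2.8, 0.4]
opening: 0.403
finger_force: 1.3
clock: 16.15
tool_pos: [0.6764, 0.0626, 0.1137]
eef_rot: [0.992, -0.124, 0.0, 0.0]
contact_force: [-1.6, 2.6, -0.1]
opening: 0.402
finger_force: 1.3
[0.6764 0.0626 0.1137] yaw -14.218669496028632 z [-0.0001 -0.0009 -1.    ] F [-1.6346  2.6198 -0.1376] 16.15
```

```bash
python3 -m pendant '[{"claw":0.4,"dx":-1.1,"dy":-4.2,"dz":0,"twist":-0.035},{"claw":0.4,"dx":-1.1,"dy":-4.2,"dz":0,"twist":-0.035}]';python3 -m pendant '[{"claw":0.4,"dx":-1.2,"dy":-4.2,"dz":0,"twist":-0.035},{"claw":0.4,"dx":-1.2,"dy":-4.2,"dz":0,"twist":-0.035}]';python3 st.py
```

```text
clock: 16.35
tool_pos: [0.6753, 0.0583, 0.1137]
eef_rot: [0.99, -0.141, -0.0, 0.0]
contact_force: [-2.3, 2.6, 0.4]
opening: 0.399
finger_force: 1.2
clock: 16.55
tool_pos: [0.674, 0.0542, 0.1137]
eef_rot: [0.987, -0.158, -0.0, 0.0]
contact_force: [-0.1, 3.1, 0.2]
opening: 0.399
finger_force: 1.2
[0.674  0.0542 0.1137] yaw -18.228226943881655 z [-0.0002 -0.0009 -1.    ] F [-0.0655  3.1238  0.2494] 16.55
```

```bash
python3 -m pendant '[{"claw":0.4,"dx":-0.7,"dy":-2.1,"dz":0,"twist":-0.017},{"claw":0.4,"dx":-1.4,"dy":-4.1,"dz":0,"twist":-0.035},{"claw":0.4,"dx":-1.4,"dy":-4.1,"dz":0,"twist":-0.035}]';python3 st.py
python3 - <<'E'
from h import *
for c in ['top','scene']:
    im,_=eyes.snapshot(c);cv2.imwrite(f'pics/{c}1.png',im)
    print(c,[(q,place(c,q,1)) for q in ['key','key_grip','key_eye','lever_knob']])
a=cv2.imread('pics/top1.png')[180:300,200:300];b=cv2.imread('pics/scene1.png')[170:300,250:370]
cv2.imwrite('pics/c1.png',np.hstack([cv2.resize(a,(400,480),interpolation=2),cv2.resize(b,(400,480),interpolation=2)]))
E
```

```text
clock: 16.85
tool_pos: [0.6731, 0.0524, 0.1138]
eef_rot: [0.985, -0.175, 0.0, -0.001]
contact_force: [-0.1, 5.4, -1.0]
opening: 0.399
finger_force: 2.6
[0.6731 0.0524 0.1138] yaw -20.135760239640195 z [ 0.001   0.0019 -1.    ] F [-0.1233  5.4452 -1.042 ] 16.85
top [('key', [(0.54, array([253.008, 229.32 ]))]), ('key_grip', []), ('key_eye', []), ('lever_knob', [(0.2, array([152.712, 261.702]))])]
scene [('key', [(0.56, array([298.816, 236.88 ]))]), ('key_grip', [(0.75, array([308.784, 210.084]))]), ('key_eye', [(0.66, array([316.288, 204.288]))]), ('lever_knob', [(0.66, array([259.672, 249.396]))])]
```

View pics/c1.png

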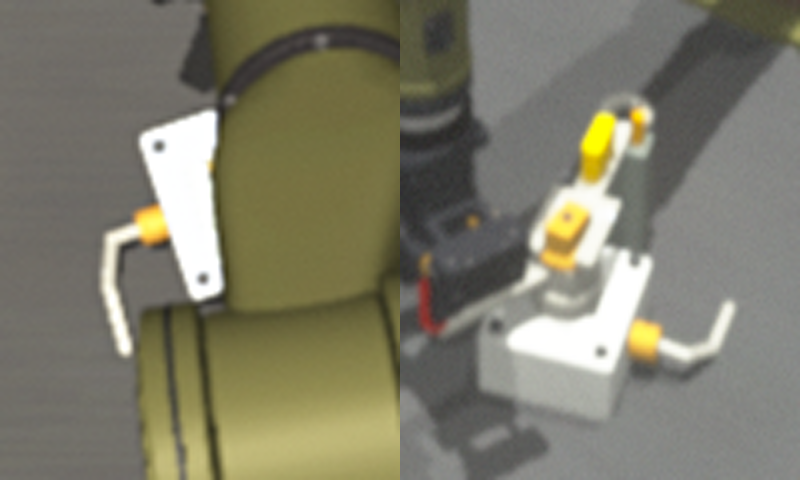

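The crops show the spanner still on the tang, its handle against the post. The force is beginning to rise, so I'll press a little further to confirm it's the stop.

```bash
python3 -m pendant '[{"claw":0.4,"dx":-0.7,"dy":-2.1,"dz":0,"twist":-0.017},{"claw":0.4,"dx":-1.4,"dy":-4.1,"dz":0,"twist":-0.035},{"claw":0.4,"dx":-1.4,"dy":-4.1,"dz":0,"twist":-0.035}]';python3 st.py;python3 -m pendant '[{"claw":0.4,"dx":-0.7,"dy":-2.1,"dz":0,"twist":-0.01},{"claw":0.4,"dx":-1.4,"dy":-4,"dz":0,"twist":-0.02},{"claw":0.4,"dx":-1.4,"dy":-4,"dz":0,"twist":-0.02}]';python3 st.py
```

```text
clock: 17.65
tool_pos: [0.6721, 0.0507, 0.1138]
eef_rot: [0.982, -0.191, 0.001, -0.003]
contact_force: [0.2, 8.6, -2.5]
opening: 0.399
finger_force: 4.3
[0.6721 0.0507 0.1138] yaw -22.05979934056729 z [ 0.002   0.0049 -1.    ] F [ 0.2116  8.5522 -2.5176] 17.65
clock: 17.95
tool_pos: [0.6714, 0.0491, 0.1139]
eef_rot: [0.98, -0.2, 0.001, -0.004]
contact_force: [1.4, 12.6, -4.0]
opening: 0.401
finger_force: 6.0
[0.6714 0.0491 0.1139] yaw -23.119997222340675 z [ 0.0037  0.0079 -1.    ] F [ 1.3709 12.5731 -4.0021] 17.95
```

```bash
python3 -m pendant '[{"claw":0.4,"dx":-1,"dy":-3,"dz":0,"twist":0},{"claw":0.4,"dx":-2,"dy":-6,"dz":0,"twist":0},{"claw":0.4,"dx":-2,"dy":-6,"dz":0,"twist":0}]';python3 st.py;python3 -m pendant '[{"claw":0.4,"dx":4,"dy":12,"dz":0,"twist":0},{"claw":0.4,"dx":6,"dy":19,"dz":0,"twist":0},{"claw":0.6,"dx":6,"dy":19,"dz":0,"twist":0},{"claw":0.6,"dx":6,"dy":19,"dz":0,"twist":0}]';python3 st.py
```

```text
clock: 18.25
tool_pos: [0.6708, 0.0466, 0.114]
eef_rot: [0.98, -0.199, 0.002, -0.007]
contact_force: [5.6, 17.7, -5.8]
opening: 0.4
finger_force: 8.8
[0.6708 0.0466 0.114 ] yaw -23.002365659196464 z [ 0.0068  0.0124 -0.9999] F [ 5.6117 17.6675 -5.7546] 18.25
clock: 18.65
tool_pos: [0.6742, 0.0535, 0.1139]
eef_rot: [0.979, -0.203, 0.0, 0.001]
contact_force: [0.4, -0.7, 0.2]
opening: 0.557
finger_force: 0.0
[0.6742 0.0535 0.1139] yaw -23.375076059510498 z [ 0.0004 -0.0028 -1.    ] F [ 0.4272 -0.7329  0.2277] 18.65
```

```bash
python3 -m pendant '[{"claw":0.6,"dx":0,"dy":0,"dz":45,"twist":0},{"claw":0.6,"dx":-20,"dy":-10,"dz":90,"twist":0.14},{"claw":0.6,"dx":-145,"dy":-84,"dz":236,"twist":1.19},{"claw":0.6,"dx":-145,"dy":-84,"dz":236,"twist":1.19},{"claw":0.6,"dx":-145,"dy":-84,"dz":236,"twist":1.19},{"claw":0.6,"dx":-145,"dy":-84,"dz":236,"twist":1.19},{"claw":0.6,"dx":-145,"dy":-84,"dz":236,"twist":1.19},{"claw":0.6,"dx":-145,"dy":-84,"dz":236,"twist":1.19}]';python3 -m pendant '[{"claw":0.6,"dx":0,"dy":0,"dz":0,"twist":0.13},{"claw":0.6,"dx":0,"dy":0,"dz":0,"twist":0.13},{"claw":0.6,"dx":0,"dy":0,"dz":0,"twist":0.13}]'
cat > look.py <<'E'
import sys
from h import *
np.set_printoptions(precision=4,suppress=True)
s=r.get_state();im,d=eyes.snapshot('wrist');cv2.imwrite('pics/'+sys.argv[1]+'.png',im)
print(s['tool_pos'],R.from_quat(s['eef_rot']).as_matrix()[:2,0],s['clock'])
ci=eyes.camera_info('wrist');hsv=cv2.cvtColor(im,cv2.COLOR_BGR2HSV)
vv,uu=np.mgrid[0:255,0:560];z=d[:255].ravel().astype(float)
n=cv2.undistortPoints(np.c_[uu.ravel(),vv.ravel()].astype(float)[:,None],np.array(ci['K']),np.array(ci['D']))[:,0]
P=(np.c_[n*z[:,None],z,np.ones_like(z)]@np.linalg.inv(pose(ci,s)).T)[:,:3];h=hsv[:255].reshape(-1,3)
A=np.array([.556,.0938])
def fit(nm,m):
    if m.sum()<8: return print(nm,m.sum())
    c,sz,a=cv2.minAreaRect((P[m][:,:2]*1000).astype(np.float32));k=np.array(c)-A*1000
    print(nm,m.sum(),np.array(c),np.array(sz),'a',a,'from axis',np.hypot(*k),np.degrees(np.arctan2(k[1],k[0])))
D=np.hypot(*(P[:,:2]-A).T);Zc=P[:,2]
fit('tang',(D<.03)&(Zc>.122)&(Zc<.135)&(z>0))
red=((h[:,0]<8)&(h[:,1]>130));yel=(h[:,0]>20)&(h[:,0]<35)&(h[:,1]>120)
fit('knob',red&(D<.15)&(D>.1)&(Zc>.145)&(Zc<.16))
fit('block',(D>.045)&(D<.112)&(Zc>.14)&(Zc<.155)&~red)
fit('post',(np.hypot(*(P[:,:2]-[.428,.072]).T)<.02)&(Zc>.127)&(Zc<.138))
E
python3 look.py w8
```

```text
clock: 19.45
tool_pos: [0.5283, -0.0314, 0.352]
eef_rot: [0.95, 0.312, 0.001, 0.002]
contact_force: [0.5, 0.1, -0.6]
opening: 0.6
finger_force: 0.0
clock: 19.75
tool_pos: [0.5287, -0.0294, 0.3497]
eef_rot: [0.929, 0.37, -0.0, 0.0]
contact_force: [0.5, 0.5, 0.5]
opening: 0.599
finger_force: 0.0
[ 0.5287 -0.0294  0.3497] [0.7257 0.688 ] 19.75
tang 979 [555.4538  93.8274] [35.885  22.1763] a 7.719436168670654 from axis 0.5468885348211867 177.13216626428937
knob 0
block 848 [481.8928  70.1256] [43.8477 16.1734] a 17.66241455078125 from axis 77.79685880204649 -162.28331022628805
post 121 [427.5152  71.4833] [10.9877 11.8377] a 70.02935791015625 from axis 130.4085167578166 -170.14650533965104
```

View pics/w8.png

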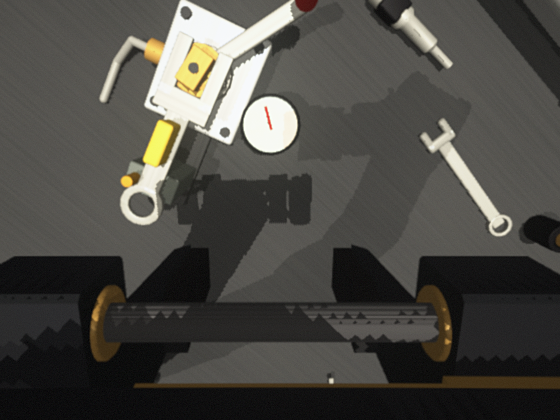

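The picture shows the spanner still on the tang with its handle against the post (127,181), and the lever end at (307,2). I'll measure the lever angle relative to the tang.

```bash
cat >> look.py <<'E'
ang=np.degrees(np.arctan2(P[:,1]-A[1],P[:,0]-A[0]))
m=(D>.055)&(D<.105)&(Zc>.088)&(Zc<.101)&(abs(ang+12)<25)
c,sz,a=cv2.minAreaRect((P[m][:,:2]*1000).astype(np.float32));print('lever',m.sum(),c,sz,a)
for lo in (.055,.07,.085,.095):
    q=m&(D>lo)&(D<lo+.012);print(lo,q.sum(),(ang[q].min()+ang[q].max())/2,np.median(ang[q]))
E
python3 look.py w8b
```

```text
[ 0.5288 -0.029   0.3496] [0.7251 0.6887] 19.8
tang 973 [555.5178  93.8396] [35.8008 22.0601] a 8.083765983581543 from axis 0.4838625468063848 175.3047212147208
knob 0
block 852 [481.8882  70.1614] [43.87   16.3961] a 17.197128295898438 from axis 77.79033862721703 -162.30944112302524
post 127 [427.6939  71.2754] [11.3576 11.2945] a 22.900989532470703 from axis 130.26823408981295 -170.04295875384113
lever 1008 (632.8319091796875, 72.63633728027344) (18.305381774902344, 50.481971740722656) 74.1999282836914
0.055 239 -15.23850259149992 -15.821303896652607
0.07 243 -15.322588968374774 -15.731607818914027
0.085 248 -15.35431538234798 -15.53301974924061
0.095 206 -15.44103578880637 -15.706904914270138
```

The lever is at −15.5° and the tang at +7.8°. That is 0.40 rad apart, so the nut is on its stop, and the spindle has turned only 0.2 rad. Taking the spanner off.

```bash
python3 -m pendant '[{"claw":0.6,"dx":-47,"dy":99,"dz":-150,"twist":-0.452},{"claw":0.6,"dx":-47,"dy":99,"dz":-150,"twist":-0.452},{"claw":0.6,"dx":-47,"dy":99,"dz":-150,"twist":-0.452},{"claw":0.6,"dx":-47,"dy":99,"dz":-150,"twist":-0.452},{"claw":0.6,"dx":-47,"dy":99,"dz":-150,"twist":-0.452},{"claw":0.6,"dx":-47,"dy":99,"dz":-150,"twist":-0.452}]';python3 -m pendant '[{"claw":0.6,"dx":0,"dy":0,"dz":0,"twist":0}]';python3 st.py
```

```text
clock: 20.45
tool_pos: [0.4824, 0.0708, 0.1999]
eef_rot: [0.988, 0.155, -0.0, 0.0]
contact_force: [1.0, 0.1, 0.1]
opening: 0.602
finger_force: 0.0
clock: 20.55
tool_pos: [0.4837, 0.0699, 0.201]
eef_rot: [0.988, 0.154, 0.002, 0.0]
contact_force: [0.5, -0.1, 0.1]
opening: 0.6
finger_force: 0.0
[0.4837 0.0699 0.201 ] yaw 17.72845138462539 z [ 0.0032 -0.0003 -1.    ] F [ 0.5229 -0.0627  0.1301] 20.55
```

```bash
python3 -m pendant '[{"claw":0.6,"dx":-1,"dy":0,"dz":-40,"twist":0},{"claw":0.6,"dx":-1,"dy":0,"dz":-70,"twist":0},{"claw":0.6,"dx":-1,"dy":0,"dz":-82,"twist":0},{"claw":0.6,"dx":-1,"dy":0,"dz":-82,"twist":0},{"claw":0,"dx":-1,"dy":0,"dz":-82,"twist":0},{"claw":0,"dx":-1,"dy":0,"dz":-82,"twist":0},{"claw":0,"dx":-1,"dy":0,"dz":-82,"twist":0},{"claw":0,"dx":-1,"dy":0,"dz":-82,"twist":0}]' 45;python3 -m pendant '[{"claw":0,"dx":0,"dy":0,"dz":0,"twist":0},{"claw":0,"dx":0,"dy":0,"dz":0,"twist":0},{"claw":0,"dx":0,"dy":0,"dz":0,"twist":0}]';python3 st.py
```

```text
clock: 21.35
tool_pos: [0.4815, 0.0709, 0.1185]
eef_rot: [0.988, 0.155, 0.001, -0.0]
contact_force: [-0.2, -0.1, 1.1]
opening: 0.262
finger_force: 0.0
clock: 21.65
tool_pos: [0.4812, 0.0712, 0.1182]
eef_rot: [0.988, 0.155, 0.0, -0.0]
contact_force: [-0.2, 0.1, 6.3]
opening: 0.18
finger_force: 45.0
[0.4812 0.0712 0.1182] yaw 17.880944638516365 z [ 0.0008  0.0002 -1.    ] F [-0.2223  0.1005  6.3306] 21.65
```

```bash
python3 -m pendant '[{"claw":0,"dx":0,"dy":0,"dz":10,"twist":0},{"claw":0,"dx":0,"dy":0,"dz":25,"twist":0},{"claw":0,"dx":0,"dy":0,"dz":45,"twist":0},{"claw":0,"dx":0,"dy":0,"dz":90,"twist":0},{"claw":0,"dx":0,"dy":0,"dz":140,"twist":0},{"claw":0,"dx":0,"dy":0,"dz":190,"twist":0},{"claw":0,"dx":0,"dy":0,"dz":230,"twist":0},{"claw":0,"dx":0,"dy":0,"dz":230,"twist":0}]';cat > hook.py <<'E'
from h import *
np.set_printoptions(precision=4,suppress=True)
for c in ['top','scene']:
    im=cv2.imread(f'pics/{c}0.png');d=np.load(f'pics/{c}0.npy');hsv=cv2.cvtColor(im,cv2.COLOR_BGR2HSV);ci=eyes.camera_info(c)
    vv,uu=np.mgrid[0:420,0:560];z=d.ravel().astype(float)
    n=cv2.undistortPoints(np.c_[uu.ravel(),vv.ravel()].astype(float)[:,None],np.array(ci['K']),np.array(ci['D']))[:,0]
    P=(np.c_[n*z[:,None],z,np.ones_like(z)]@np.linalg.inv(pose(ci)).T)[:,:3];h=hsv.reshape(-1,3)
    near=(abs(P[:,0]-.5)<.12)&(P[:,1]<-.33)&(P[:,1]>-.56)&(z>0)
    red=near&((h[:,0]<8)|(h[:,0]>172))&(h[:,1]>120)
    bar=red&(P[:,2]>.2)&(P[:,2]<.29);Q=P[bar]
    print(c,'bar',bar.sum(),Q.min(0),Q.max(0))
    vx,vy,x0,y0=cv2.fitLine(Q[:,:2].astype(np.float32),2,0,.001,.001).ravel();print(' line',vx,vy,x0,y0,np.degrees(np.arctan2(vy,vx)))
    t=Q[Q[:,2]>.243];print(' tip',len(t),t.mean(0) if len(t) else '')
    q=near&(P[:,2]>.19)&~red;print(' column',q.sum(),P[q].mean(0) if q.any() else '', P[q].min(0) if q.any() else '',P[q].max(0) if q.any() else '')
E
python3 hook.py;python3 st.py
```

```text
clock: 22.45
tool_pos: [0.4835, 0.0717, 0.3532]
eef_rot: [0.988, 0.155, 0.006, -0.0]
contact_force: [0.9, 0.6, -2.5]
opening: 0.178
finger_force: 45.0
top bar 157 [ 0.492  -0.4853  0.2073] [ 0.5071 -0.3943  0.2712]
 line 0.03209655 -0.9994848 0.49842376 -0.43729353 -88.16068
 tip 34 [ 0.4973 -0.3978  0.2608]
 column 69 [ 0.4991 -0.4829  0.231 ] [ 0.492  -0.499   0.1908] [ 0.5092 -0.3989  0.257 ]
scene bar 98 [ 0.4896 -0.4818  0.2231] [ 0.5033 -0.3895  0.2701]
 line 0.0369226 -0.9993181 0.49770835 -0.4230279 -87.884
 tip 25 [ 0.4966 -0.3962  0.2574]
 column 103 [ 0.5006 -0.469   0.2205] [ 0.4859 -0.4975  0.1901] [ 0.5086 -0.3872  0.2599]
[0.4835 0.0717 0.3532] yaw 17.83672771165485 z [ 0.0109  0.0022 -0.9999] F [ 0.8595  0.5758 -2.4871] 22.45
```

```bash
python3 -m pendant '[{"claw":0,"dx":5,"dy":-25,"dz":0,"twist":0.14},{"claw":0,"dx":10,"dy":-60,"dz":0,"twist":0.28},{"claw":0,"dx":10,"dy":-100,"dz":0,"twist":0.42},{"claw":0,"dx":10,"dy":-145,"dz":0,"twist":0.56},{"claw":0,"dx":10,"dy":-190,"dz":0,"twist":0.7},{"claw":0,"dx":10,"dy":-235,"dz":0,"twist":0.84},{"claw":0,"dx":10,"dy":-280,"dz":0,"twist":0.98},{"claw":0,"dx":10,"dy":-320,"dz":0,"twist":1.12}]';python3 -m pendant '[{"claw":0,"dx":0,"dy":-40,"dz":0,"twist":0.1},{"claw":0,"dx":0,"dy":-70,"dz":0,"twist":0.175},{"claw":0,"dx":0,"dy":-74,"dz":0,"twist":0.175},{"claw":0,"dx":0,"dy":-74,"dz":0,"twist":0.175},{"claw":0,"dx":0,"dy":-74,"dz":0,"twist":0.175}]';python3 st.py
python3 - <<'E'
from h import *
for c in ['scene','top']:
    im,_=eyes.snapshot(c);cv2.imwrite(f'pics/{c}2.png',im)
    print(c,[(q,place(c,q,1)) for q in ['key_eye','key_grip','hook_tip']])
a=cv2.imread('pics/scene2.png')[60:210,110:260];b=cv2.imread('pics/top2.png')[190:310,390:510]
cv2.imwrite('pics/c2.png',np.hstack([cv2.resize(a,(400,400),interpolation=2),cv2.resize(b,(400,400),interpolation=2)]))
E
```

```text
clock: 23.25
tool_pos: [0.4892, -0.2515, 0.3463]
eef_rot: [0.753, 0.658, -0.001, -0.001]
contact_force: [0.9, 0.6, -2.8]
opening: 0.173
finger_force: 45.0
clock: 23.75
tool_pos: [0.4908, -0.3213, 0.347]
eef_rot: [0.694, 0.72, 0.0, -0.001]
contact_force: [-0.7, 0.2, -3.0]
opening: 0.181
finger_force: 45.0
[ 0.4908 -0.3213  0.347 ] yaw 92.15719692427149 z [-0.0014  0.0019 -1.    ] F [-0.7427  0.2202 -2.9959] 23.75
scene [('key_eye', [(0.74, array([172.704,  96.096]))]), ('key_grip', [(0.88, array([191.072,  94.206]))]), ('hook_tip', [])]
top [('key_eye', []), ('key_grip', [(0.95, array([450.296, 250.11 ]))]), ('hook_tip', [(0.61, array([449.12 , 248.514]))])]
```

View pics/c2.png

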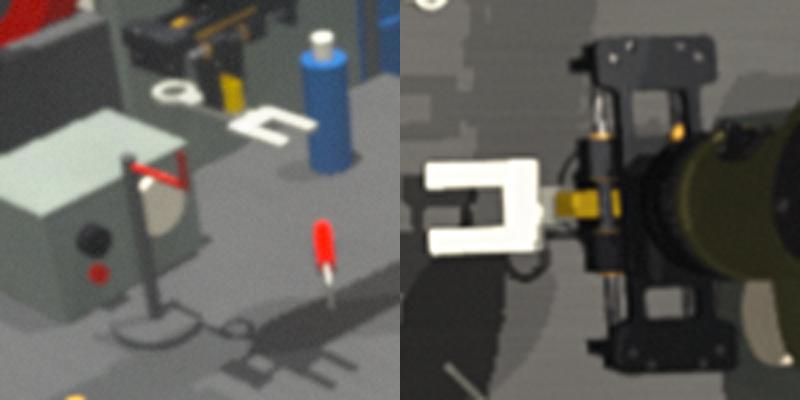

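The eye is at about (176,94) in the scene picture, above the hook tip at (178,118). I'll check this against the projection.

Run:
```python
from h import *
s=r.get_state();M=R.from_quat(s['eef_rot']).as_matrix();e=np.array(s['tool_pos'])-75e-3*M[:,0];e[2]=s['tool_pos'][2]-.0086
print('eye',e,proj('scene',e),'from px',at_z('scene',(176,94.1),e[2]),at_z('scene',(172.7,96.1),e[2]),'tip',proj('scene',[.4968,-.397,.27]))
```

```text
eye [ 0.49385067 -0.39762301  0.33928196] [174.00782081  94.72903771] from px [ 0.48754232 -0.39613767  0.33928196] [ 0.5022728  -0.39396155  0.33928196] tip [176.73949547 117.13784208]
```

```bash
python3 -m pendant '[{"claw":0,"dx":3,"dy":-2,"dz":-20,"twist":0},{"claw":0,"dx":3,"dy":-2,"dz":-40,"twist":0},{"claw":0,"dx":3,"dy":-2,"dz":-55,"twist":0},{"claw":0,"dx":3,"dy":-2,"dz":-68,"twist":0},{"claw":0,"dx":3,"dy":-2,"dz":-78,"twist":0},{"claw":0,"dx":3,"dy":-2,"dz":-78,"twist":0}]';python3 -m pendant '[{"claw":0,"dx":0,"dy":0,"dz":-8,"twist":0},{"claw":0,"dx":0,"dy":0,"dz":-16,"twist":0},{"claw":0,"dx":0,"dy":0,"dz":-19,"twist":0},{"claw":0,"dx":0,"dy":0,"dz":-19,"twist":0}]';python3 st.py
python3 - <<'E'
from h import *
im,_=eyes.snapshot('scene');cv2.imwrite('pics/c3.png',cv2.resize(im[60:210,110:260],(600,600),interpolation=2))
E
```

```text
clock: 24.75
tool_pos: [0.4933, -0.3248, 0.2685]
eef_rot: [0.694, 0.72, -0.0, -0.001]
contact_force: [-0.4, 0.2, -2.8]
opening: 0.176
finger_force: 45.0
clock: 25.15
tool_pos: [0.4937, -0.325, 0.2503]
eef_rot: [0.694, 0.72, -0.0, -0.0]
contact_force: [1.0, -0.5, -2.6]
opening: 0.177
finger_force: 45.0
[ 0.4937 -0.325   0.2503] yaw 92.06066269700234 z [-0.0008  0.0004 -1.    ] F [ 0.9981 -0.5137 -2.5537] 25.15
```

View pics/c3.png

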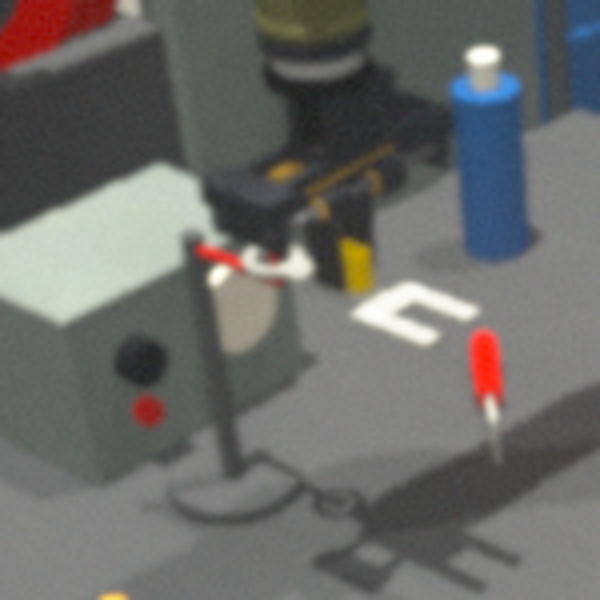

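The ring is around the upturned end, crop at about (275,262), with the bar entering from the left. I'll lower it onto the bar and release.

```bash
python3 -m pendant '[{"claw":0,"dx":0,"dy":-2,"dz":-3,"twist":0},{"claw":0,"dx":0,"dy":-2,"dz":-6,"twist":0},{"claw":0,"dx":0,"dy":-2,"dz":-6,"twist":0}]';python3 -m pendant '[{"claw":0.6,"dx":0,"dy":0,"dz":0,"twist":0},{"claw":0.6,"dx":0,"dy":0,"dz":0,"twist":0},{"claw":0.6,"dx":0,"dy":0,"dz":0,"twist":0},{"claw":0.6,"dx":0,"dy":0,"dz":0,"twist":0},{"claw":0.6,"dx":0,"dy":0,"dz":0,"twist":0},{"claw":0.6,"dx":0,"dy":0,"dz":0,"twist":0}]';python3 -m pendant '[{"claw":0.6,"dx":0,"dy":0,"dz":30,"twist":0},{"claw":0.6,"dx":0,"dy":0,"dz":80,"twist":0},{"claw":0.6,"dx":0,"dy":30,"dz":120,"twist":0},{"claw":0.6,"dx":0,"dy":80,"dz":120,"twist":0},{"claw":0.6,"dx":0,"dy":130,"dz":120,"twist":0},{"claw":0.6,"dx":0,"dy":150,"dz":120,"twist":0},{"claw":0.6,"dx":0,"dy":150,"dz":120,"twist":0},{"claw":0.6,"dx":0,"dy":150,"dz":120,"twist":0}]'
python3 - <<'E'
from h import *
im,_=eyes.snapshot('scene');cv2.imwrite('pics/c4.png',cv2.resize(im[90:290,110:360],(750,600),interpolation=2))
print([(q,place('scene',q,1)) for q in ['key_eye','key_grip','key','hook_seat']],proj('scene',[.497,-.409,.216]),proj('scene',[.497,-.409,.216-.153]))
E
```

```text
clock: 25.5
tool_pos: [0.4937, -0.3271, 0.2443]
eef_rot: [0.694, 0.72, -0.0, -0.0]
contact_force: [-0.2, 0.7, -3.3]
opening: 0.182
finger_force: 45.0
clock: 26.1
tool_pos: [0.4941, -0.3271, 0.2448]
eef_rot: [0.694, 0.72, 0.0, 0.0]
contact_force: [0.4, -0.8, 0.1]
opening: 0.595
finger_force: 0.0
clock: 26.9
tool_pos: [0.494, -0.178, 0.3648]
eef_rot: [0.694, 0.72, -0.0, 0.0]
contact_force: [0.1, 0.0, -0.1]
opening: 0.599
finger_force: 0.0
[('key_eye', [(0.81, array([170.688, 132.006]))]), ('key_grip', [(0.74, array([181.384, 151.914]))]), ('key', [(0.91, array([176.904, 169.596]))]), ('hook_seat', [(0.98, array([177.576, 131.292]))])] [176.38893378 132.22690562] [182.89429563 174.50106692]
```

View pics/c4.png

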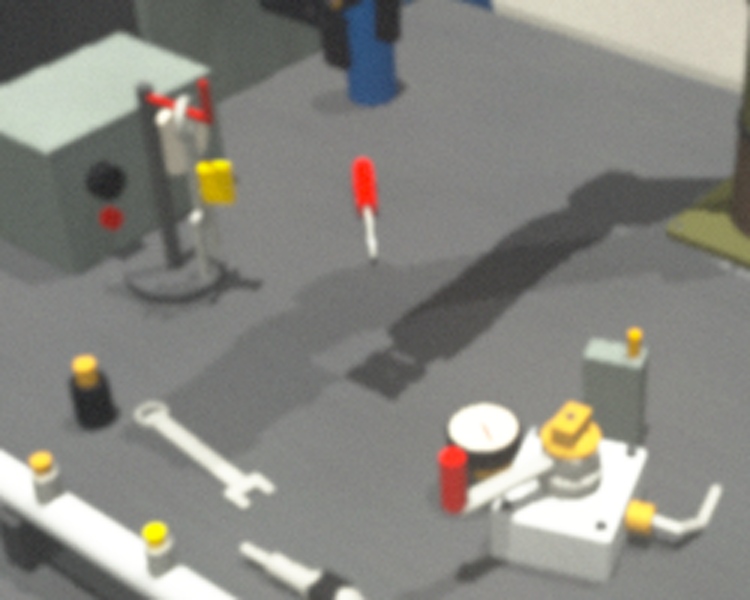

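The spanner hangs by its eye on the hook, jaw down, at about (190,150) in the crop. I'll let it settle, check it again, then hand in.

```bash
for i in 1 2 3; do python3 -m pendant '[{"claw":0.6,"dx":0,"dy":0,"dz":0,"twist":0},{"claw":0.6,"dx":0,"dy":0,"dz":0,"twist":0},{"claw":0.6,"dx":0,"dy":0,"dz":0,"twist":0},{"claw":0.6,"dx":0,"dy":0,"dz":0,"twist":0},{"claw":0.6,"dx":0,"dy":0,"dz":0,"twist":0},{"claw":0.6,"dx":0,"dy":0,"dz":0,"twist":0},{"claw":0.6,"dx":0,"dy":0,"dz":0,"twist":0},{"claw":0.6,"dx":0,"dy":0,"dz":0,"twist":0}]' >/dev/null
python3 - <<'E'
from h import *
eyes.snapshot('scene');print([(q,place('scene',q,1)) for q in ['key_eye','key_grip','key','lever_knob']])
E
done
python3 - <<'E'
from h import *
a=np.radians(-15.5);print('knob expected',proj('scene',[.556+.125*np.cos(a),.0938+.125*np.sin(a),.124]));print(r.finish_job())
E
```

```text
[('key_eye', [(0.98, array([173.096, 129.402]))]), ('key_grip', [(0.74, array([171.416, 126.798]))]), ('key', [(0.75, array([170.912, 129.696]))]), ('lever_knob', [(0.96, array([261.408, 250.992]))])]
[('key_eye', [(0.76, array([167.776, 130.284]))]), ('key_grip', [(0.59, array([181.888, 154.392]))]), ('key', [(0.79, array([174.496, 170.814]))]), ('lever_knob', [(0.75, array([260.176, 247.884]))])]
[('key_eye', [(0.92, array([172.2  , 130.284]))]), ('key_grip', [(0.95, array([182.784, 152.418]))]), ('key', [(0.57, array([173.32, 170.1 ]))]), ('lever_knob', [(0.79, array([262.304, 251.706]))])]
knob expected [258.78440783 250.05302145]
the job is handed in; nothing more can be done
None
```

The locknut lever was pushed to its stop with the spanner and post holding the spindle (it turned about 0.2 rad, limit 0.4), the spanner now hangs by its eye on the red hook, nothing else was touched, and the job was handed in at about 30 s; no verdict came back.

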